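# Load the tile curing tray

### The arm

A 6-joint arm with a two-finger parallel gripper is mounted at the origin on the work surface. World frame = base frame: x ahead of the robot, y to its left, z up, the work surface at z = 0. Lengths are in m, angles in rad, forces in N, time in s.
With the tool pointing down it reaches from about 0.2 to 0.875 m from the base axis. Payload 3.4 kg.
Tool frame: the origin (TCP) lies on the front face of the gripper's body, between the roots of the fingers; the fingertips stand 97 mm ahead of it and the grasp point (between the pads) lies 78 mm ahead of it (manip.hold_point_z is the distance from the TCP to the grasp point, in m); z points along the fingers, y is the line along which they close (so a half turn about z gives the same grasp; the last joint's range is limited). The gripper opens to 94 mm and grips with 3 to 60 N. Pads are 16 mm wide; open, the fingers measure 119 mm over their backs; the gripper's body (75 mm by 177 mm) begins 78 mm behind the grasp point.
Start: joints at [1.103, 0.276, 1.505, -0, 1.361, -0.121], TCP at [0.195, 0.541, 0.303] pointing down, gripper open.
Joint ranges: [-2.89, 2.89], [-0.75, 2.08], [0.22, 2.7], [-1.18, 4.32], [0.11, 2.71], [-2.7, 2.7]. Speed limits (rad/s): [2.57, 2.57, 3.14, 3.14, 3.14, 3.14].

### API

Orientations are given as a 3x3 rotation matrix whose columns are the frame's x, y, z axes.
In Python, from station import manip gives the robot as it stands.
- The arm moves only by the shell command python3 -m pendant 'ROWS' [FORCE]. ROWS is JSON, a list of rows, each a list of 7 numbers: the opening, from -1 (shut) to 1 (fully open), then the shift along the tool's x, y, z each as a share of 0.3 m, from -1 to 1, then the turn, a rotation vector about the tool's x, y, z each as a share of 180 degrees, from -1 to 1. In form: [[hand, x, y, z, rx, ry, rz], ...]. A call has exactly 8 rows; each row shifts and turns the commanded pose from where the row before left it, along the tool's axes as they then stand; what a row does not reach is not made up. A row lasts 1/12 s, in which the tool goes at most 41.7 mm and 7.16 degrees, less where a joint would pass 70% of its speed; a pose out of reach is approached as far as the arm can. A call with a number of a shift or a turn outside -1 to 1 is refused whole. A call with a gripper value outside its range is refused whole. The fingers move at their own pace and stop on an object; FORCE is the grip in N (left out, the last holds). Time passes only in rows, so rows that do not move let the fingers close, or fill a call up. It gives the time, the measured TCP pose, the force, the opening and the grip force at its end, in the units of the state.
- manip.read_state(): the state, without advancing time (a new reading comes with each control period).
- manip.read_camera(name): name is "scene" or "top" or "wrist"; returns the picture (400x640x3 uint8, red, green, blue); there is no depth.
- manip.calibration(name): a dict with "K" (3x3 intrinsics, pixels), "cam_to_world" (4x4, takes a point from camera to world coordinates). Camera axes: x right, y down, z forward; pixel columns grow to the right and rows downward; lengths in m; the calibration is good to about 2 mm. A picture is of the moment at which its call begins: read the wrist's pose just before it. calibration takes no time and is no camera call; for the wrist camera it gives the pose at the moment of the call.
- manip.hand_in(): hands the job in; it is judged then, once.
Trained networks look in the newest picture that a camera, given by its name, has taken for a name from the list of things; names that differ only in an ending like _2 or _b are one class to them, and where a whole thing is asked for, a point or a joint stands for the part that bears it (a point fixed in the world has none). Each returns a list of dicts, best first, with "confidence" (0 to 1); they miss things now and then, are a little off and sometimes report something else, mostly with a low value. They report only what shows in the picture. A call takes as long as a camera call. They do not tell look-alikes from the thing itself.
- manip.regions_of(camera, label): "region" (400x640 bool, what is visible of it) and "location" ([column, row] in pixels, amid what is visible of it).
- manip.spot_point(camera, label): "location" ([column, row] in pixels: a listed point, or the origin of a listed thing).
The state is a dict: "clock": time; "joint_pos": joint angles; "qvel": joint speeds; "tau": joint torques, N m; "tool_pos": TCP position; "tcp_rot": TCP orientation; "force": force on the tool from outside, world axes, zero at the start; "torque": the same for the moment, N m; "opening": opening from 0.0 (shut) to 1.0 (fully open); "finger_force": force on a finger pad.
Only numpy, scipy, OpenCV 4.12 (cv2) and the standard library are available. Lean on these libraries where they do the work, as an engineer would, in place of code of your own. Each camera call takes 0.05 s, during which the arm holds its last target. There are 200 camera calls.

### The job

Get the painted tiles ready for curing: squeeze the release tab on the tray's cover inward and pivot the cover fully open, back against its stop, then slide every tile on the table, flat and without lifting it, in through the tray's open end until all of it is inside the frame. Finally swing the cover down and press it until its tab snaps shut, leaving the dye bottles and the cup undisturbed.

Things in the scene. Friction and masses are not known exactly. Their poses are not given: they have to be found in the camera images.
- tray: fixed grey tray: a channel 128 mm wide (x), 350 mm long (y) outside; walls 44 mm high (far one 37), 10 mm thick on both long sides and across the rear (-y); open at +y. Inside: 108 mm wide (x = -54..54), y = -165..175 mm: room for three tiles in file. Floor level with the table, no step. Origin: centre of the underside; y runs along the channel out of the open end, x away from the robot at yaw 0
- keeper (a point): small steel keeper on the inside of the near (-x) wall that the tab's catch hooks under: (-51, 0, 33) mm in the tray's frame; it stands 6.5 mm into the channel, 40 mm long (y), z = 31..36 mm (over the tiles)
- mouth (a point): centre of the tray's open end, on the floor; (0, 175, 0) mm in the tray's frame. Guide flares 30 mm high go on from the side walls, widening to about 160 mm inside at y = 208 mm
- cover (a joint): white cover's angle, rad: 0 = shut, down in the frame; grows as its near (-x) edge swings up about the hinge on the far wall; stop at 2.15 (33 degrees past upright). Stiff hinge (0.22 N m friction): stays at any angle; 0.25 kg. Unless the tab is pressed in, the catch holds it shut. To shut: push down (about 10 N near the free edge) until it snaps home; no tab press needed
- tab (a joint): travel of the cover's spring tab, m: 0 = out (latched if the cover is shut), 0.010 = fully in, toward the hinge; 2 to 7 N; the catch lets go from about 0.007. It springs back when let go, so keep it pressed as the cover starts to lift: pinch tab and rib together from above, which also gives a hold on the cover
- cover_hinge (a point): middle of the cover's hinge axis, at (64, 0, 44) mm in the tray's frame; the axis runs along the tray's y
- cover_edge (a point): middle of the cover's near (free) edge, upper face: (-52, 0, 43) mm in the tray's frame when shut, 116 mm from the hinge. The cover is a 116 x 336 x 5 mm panel (upper face at 43 mm when shut, flush in the frame; y = -163..173 mm)
- tab_top (a point): middle of the top of the release tab, an upright grey plate 40 mm wide (y), 4 mm thick (x), standing 27 mm above the cover near its free edge: (-42, 0, 70) mm in the tray's frame when shut and out; moves toward the rib when pressed
- rib_top (a point): middle of the top of the fixed grip rib on the cover, an upright white plate 44 mm wide (y), 5 mm thick (x), 25 mm high, parallel to the tab: (-9.5, 0, 68) mm in the tray's frame when shut. Outer faces of tab and rib are 37 mm apart, 27 mm with the tab pressed
- tile1: one of up to three identical square terracotta tiles, 96 x 96 x 14 mm, 0.18-0.33 kg, lying flat on the table, pale ring on top; origin: centre of the underside; x, y along its sides. Absent in some starts (None). Too wide for most grippers: push it by its edge, for instance with two spread fingertips
- tile2: one of up to three identical square terracotta tiles, 96 x 96 x 14 mm, 0.18-0.33 kg, lying flat on the table, pale ring on top; origin: centre of the underside; x, y along its sides. Absent in some starts (None). Too wide for most grippers: push it by its edge, for instance with two spread fingertips
- tile3: one of up to three identical square terracotta tiles, 96 x 96 x 14 mm, 0.18-0.33 kg, lying flat on the table, pale ring on top; origin: centre of the underside; x, y along its sides. Absent in some starts (None). Too wide for most grippers: push it by its edge, for instance with two spread fingertips
- dye1: bystander: upright dye bottle, 44 mm diameter, 130 mm tall, black cap; origin: centre of the underside
- dye2: bystander: upright dye bottle, 44 mm diameter, 130 mm tall, black cap; origin: centre of the underside
- dye3: bystander: upright dye bottle, 44 mm diameter, 130 mm tall, black cap; origin: centre of the underside
- cup: bystander: white ceramic cup, 72 mm diameter, 85 mm tall; origin: centre of the underside
Things that resemble listed ones, but are neither listed nor needed, are in the scene too. What is shaped like the tile2 but black or purple is not meant.

How it is judged:
By the outcome, as a careful person would: the job done as asked, in the order asked, and still so for the second after the job is handed in, with the robot touching nothing.
Of tile1, tile2, tile3 only 2 to 3 are there at a start; the rules pass over those that are not, and their reading is None.
At some moment in a run one of tile1, tile2, tile3 may be knocked a few centimetres aside while the robot is not near it.
Once in a run the grip may slacken for a moment while it holds something.
It also fails if it takes over 210 s, if anything falls off the work surface, if the arm or the gripper's body presses on something with over 40 N, if the wrist force passes 120 N, or if a joint passes its speed limit or range.

## Working session

There is one attempt and no reset: what is moved stays moved. The work goes in short steps, Python scripts to look and compute and a shell command to move; the robot and the scene stay as the last step left them, time stands still between calls to the robot, and variables do not carry over. Pictures are saved under pics/ and viewed, at most 14 in all, crops included, and the job is handed in when it is done.

```bash
mkdir -p pics; ls; cat > h.py <<'E'
import numpy as np, cv2
from station import manip
def save(n,f):
    im=manip.read_camera(n); cv2.imwrite('pics/'+f,im[:,:,::-1]); return im
def ray(cam,px):
    c=manip.calibration(cam); K=np.array(c['K']);T=np.array(c['cam_to_world'])
    d=T[:3,:3]@np.linalg.solve(K,[px[0],px[1],1]); return T[:3,3],d
def onz(cam,px,z):
    o,d=ray(cam,px); return o+d*(z-o[2])/d[2]
def proj(cam,P):
    c=manip.calibration(cam); K=np.array(c['K']);T=np.linalg.inv(np.array(c['cam_to_world']))
    p=K@(T[:3,:3]@np.array(P)+T[:3,3]); return p[:2]/p[2]
def tri(rs):
    A=np.zeros((3,3));b=np.zeros(3)
    for o,d in rs:
        d=d/np.linalg.norm(d);M=np.eye(3)-np.outer(d,d);A+=M;b+=M@o
    return np.linalg.solve(A,b)
E
python3 - <<'E'
from h import *
np.set_printoptions(precision=4,suppress=True)
s=manip.read_state(); print(s['clock'],s['tool_pos'],s['tcp_rot'],s['opening'])
for c in ['scene','top','wrist']:
    save(c,c+'0.png'); k=manip.calibration(c); print(c,k['K'][0][0],np.array(k['cam_to_world']).tolist())
for c in ['scene','top']:
    for n,z in [('tile1',0.014),('tab_top',.07),('rib_top',.068),('cover_edge',.043),('cover_hinge',.044),('keeper',.033),('mouth',0),('tray',0),('dye1',0),('cup',0)]:
        for d in manip.spot_point(c,n): print(c,n,round(d['confidence'],2),np.round(d['location'],1),onz(c,d['location'],z)[:2])
E
```

```text
pics
0.0 [0.1953 0.5404 0.3018] [[-0.9405  0.3399 -0.0008]
 [ 0.3399  0.9405 -0.0016]
 [ 0.0002 -0.0017 -1.    ]] 1.0013876375445854
scene 472.0679784223798 [[0.3291740151499274, 0.7846176501493948, -0.5253756854138927, 1.4205821016689553], [0.9441932367459223, -0.28055794832483416, 0.1725872802816555, -0.3425821801101114], [-0.011983298099207668, -0.552867416932669, -0.8331830650348481, 1.509536792596291], [0.0, 0.0, 0.0, 1.0]]
top 496.1379080528761 [[-0.028638775556313816, -0.9938454874903521, 0.10700919366904364, 0.38566561216485934], [-0.9994163517873283, 0.030463609205445327, 0.01545717614198496, -0.054333586546274404], [-0.01862193101537885, -0.10650406334615459, -0.994137871814577, 1.4975381519575954], [0.0, 0.0, 0.0, 1.0]]
wrist 355.8512638188857 [[0.33897864394741334, 0.9122750012164244, 0.22988649613046422, 0.12881621660336673], [0.9407922124405574, -0.3282169018278, -0.08475658302313692, 0.5651531363402831], [-0.001868678348542734, 0.2450060968835868, -0.9695197370508228, 0.38392057787281286], [0.0, 0.0, 0.0, 1.0]]
scene tile1 0.98 [359.6 191.6] [0.5294 0.1065]
scene tile1
[... 1104 characters left out ...]
2 [171.1 229.5] [0.4676 0.4159]
top tile1 0.61 [221.2 221.8] [0.4862 0.2647]
top tile1 0.52 [376.6 167.6] [ 0.6361 -0.2077]
top tab_top 0.46 [376.4 209.7] [ 0.504  -0.1963]
top rib_top 0.59 [172.7 229.2] [0.4653 0.3942]
top rib_top 0.57 [376.1 193.9] [ 0.55   -0.1976]
top cover_edge 0.72 [377.3 209. ] [ 0.5082 -0.2018]
top cover_hinge 0.73 [376.1 172.2] [ 0.6174 -0.2026]
top cover_hinge 0.38 [446.1 254.3] [ 0.3704 -0.3952]
top keeper 0.69 [375.3 209.4] [ 0.508  -0.1968]
top tray 0.75 [370.9 192.1] [ 0.5638 -0.1889]
top dye1 0.84 [473.6 172.4] [ 0.6144 -0.5023]
top dye1 0.7 [449.6 253.1] [ 0.3732 -0.4161]
top dye1 0.64 [272.3 131.3] [0.7621 0.1073]
top cup 0.82 [480.5 213.4] [ 0.4891 -0.5153]
```

View pics/scene0.png

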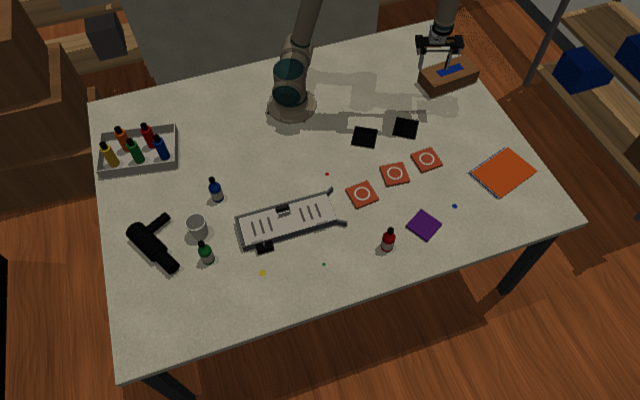

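View pics/top0.png

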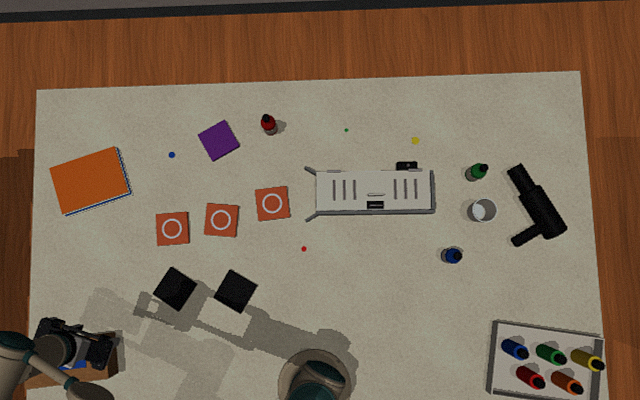

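The tray lies centre-right with its mouth on the left (top px ~313,193). The three ringed tiles are at top px (272,203), (221,220) and (172,229). The black and purple squares are decoys. Next I turn the tool and move it over the tray.

```bash
python3 -m pendant '[[1,0,0,0,0,0,0.0389],[1,0,0,0,0,0,0.0389],[1,0,0,0,0,0,0.0389],[1,0,0,0,0,0,0.0389],[1,0,0,0,0,0,0.0389],[1,0,0,0,0,0,0.0389],[1,0,0,0,0,0,0.0389],[1,0,0,0,0,0,0.0389]]' 10
python3 -m pendant '[[1,0,0,0,0,0,0.0389],[1,0,0,0,0,0,0.0389],[1,-0.12,0.055,0,0,0,0],[1,-0.12,0.055,0,0,0,0],[1,-0.12,0.055,0,0,0,0],[1,-0.12,0.055,0,0,0,0],[1,-0.12,0.055,0,0,0,0],[1,-0.12,0.055,0,0,0,0]]'
python3 -m pendant '[[1,-0.12,0.055,0,0,0,0],[1,-0.12,0.055,0,0,0,0],[1,-0.12,0.055,0,0,0,0],[1,-0.12,0.055,0,0,0,0],[1,-0.12,0.055,0,0,0,0],[1,-0.12,0.055,0,0,0,0],[1,-0.12,0.055,0,0,0,0],[1,-0.12,0.055,0,0,0,0]]'
python3 -m pendant '[[1,-0.12,0.055,0,0,0,0],[1,-0.12,0.055,0,0,0,0],[1,-0.12,0.055,0,0,0,0],[1,-0.12,0.055,0,0,0,0],[1,-0.12,0.055,0,0,0,0],[1,-0.12,0.055,0,0,0,0],[1,0,0,0,0,0,0],[1,0,0,0,0,0,0]]'
cat > look.py <<'E'
from h import *
import sys
np.set_printoptions(precision=4,suppress=True)
s=manip.read_state(); print(s['clock'],s['tool_pos'],'yaw y-axis deg',np.degrees(np.arctan2(s['tcp_rot'][1][1],s['tcp_rot'][0][1])))
for c in ['wrist','top','scene']: save(c,c+sys.argv[1]+'.png')
for n,z in [('tab_top',.07),('rib_top',.068),('cover_edge',.043),('cover_hinge',.044),('keeper',.033),('mouth',0)]:
    rs=[]
    for c in ['wrist','top','scene']:
        d=manip.spot_point(c,n)
        if d and d[0]['confidence']>.3: d=d[0]; rs.append(ray(c,d['location'])); print(n,c,round(d['confidence'],2),np.round(d['location']),onz(c,d['location'],z)[:2])
    if len(rs)>1: print('   tri',tri(rs))
E
python3 look.py 1
```

```text
clock: 1.82
tool_pos: [0.1954, 0.5408, 0.3027]
tcp_rot: [[-0.238, 0.971, 0.0], [0.971, 0.238, 0.0], [0.0, 0.0, -1.0]]
force: [-0.2, 0.0, -0.5]
opening: 0.999
finger_force: 0.0
clock: 2.48
tool_pos: [0.2951, 0.3233, 0.3028]
tcp_rot: [[-0.003, 1.0, 0.001], [1.0, 0.003, 0.0], [0.0, 0.001, -1.0]]
force: [0.4, 0.1, -0.3]
opening: 0.996
finger_force: 0.0
clock: 3.15
tool_pos: [0.4278, 0.0353, 0.303]
tcp_rot: [[-0.001, 1.0, 0.001], [1.0, 0.001, 0.0], [0.0, 0.001, -1.0]]
force: [0.7, 0.3, -0.1]
opening: 1.001
finger_force: 0.0
clock: 3.82
tool_pos: [0.5274, -0.1804, 0.3019]
tcp_rot: [[0.001, 1.0, -0.001], [1.0, -0.001, 0.001], [0.001, -0.001, -1.0]]
force: [-0.7, 0.2, -0.1]
opening: 0.998
finger_force: 0.0
3.8167 [ 0.5274 -0.1804  0.3019] yaw y-axis deg -0.0637341329046639
tab_top wrist 0.72 [305. 211.] [ 0.516 -0.192]
tab_top scene 0.62 [279. 206.] [ 0.5229 -0.2047]
   tri [ 0.5136 -0.2002  0.0514]
rib_top wrist 0.78 [342. 209.] [ 0.5502 -0.1907]
rib_top top 0.91 [375. 197.] [ 0.5411 -0.1931]
rib_top scene 0.73 [286. 209.] [ 0.541  -0.1867]
   tri [ 0.5451 -0.1896  0.075 ]
cover_edge wrist 0.88 [294. 207.] [ 0.5049 -0.1957]
cover_edge top 0.67 [374. 213.] [ 0.4961 -0.1922]
cover_edge scene 0.81 [280. 202.] [ 0.4904 -0.1945]
   tri [ 0.4995 -0.1933  0.0534]
cover_hinge wrist 0.91 [414. 202.] [ 0.6234 -0.1902]
cover_hinge scene 0.71 [280. 207.] [ 0.5136 -0.1993]
   tri [ 0.587  -0.1878  0.1462]
keeper wrist 0.65 [300. 199.] [ 0.5102 -0.191 ]
keeper top 0.8 [376. 205.] [ 0.5207 -0.2009]
keeper scene 0.92 [283. 206.] [ 0.5049 -0.1869]
   tri [ 0.5153 -0.1916  0.0512]
mouth scene 0.93 [330. 212.] [ 0.5702 -0.0292]
```

View pics/wrist1.png

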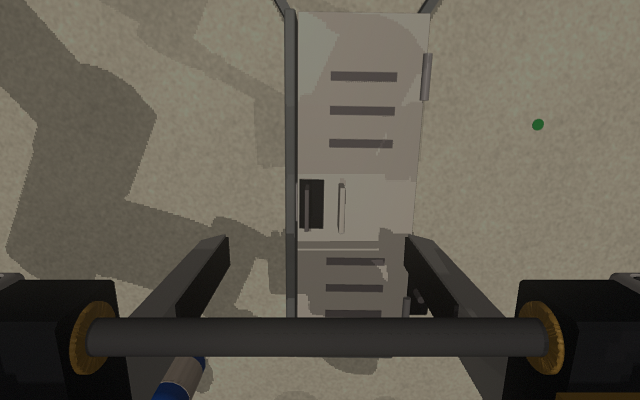

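The tray sits with its near wall at column ~293, the tab at (306,206) and the rib at (341,207). Cover corners are at about (297,12) and (430,13). I'll enlarge the view to get exact features.

```bash
python3 - <<'E'
import cv2
im=cv2.imread('pics/wrist1.png')
a=cv2.resize(im[165:245,280:440],None,fx=5,fy=5,interpolation=cv2.INTER_CUBIC)[:400]
b=cv2.resize(im[0:50,270:450],None,fx=800/180,fy=4,interpolation=cv2.INTER_CUBIC)[:200]
cv2.imwrite('pics/c1.png',cv2.convertScaleAbs(cv2.vconcat([a,b]),alpha=1.5))
E
```

```text
(no output)
```

View pics/c1.png

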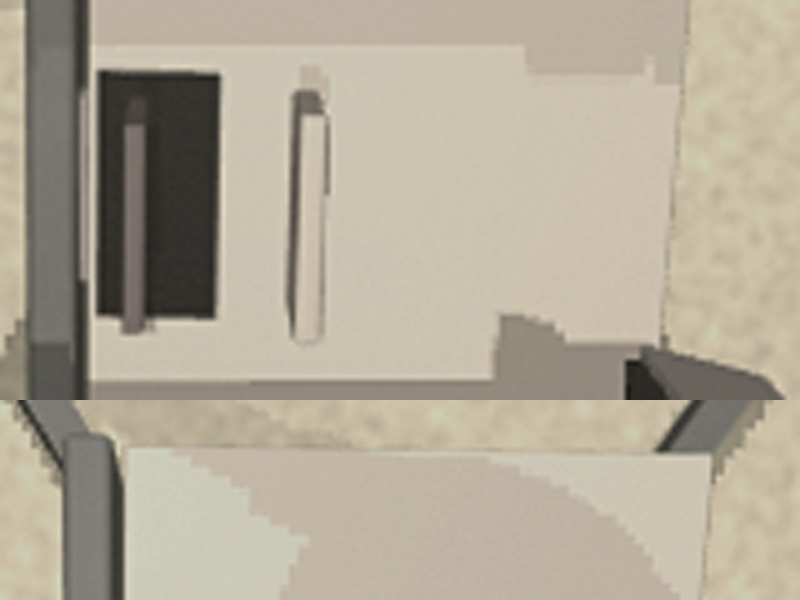

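The tab top strip centres at px (306.9, 190..231) and the rib top at (342.6, 187..233). Cover corners are (298.6,11.8) and (430.4,13.2). Now I fit the tray pose.

```bash
python3 - <<'E'
from h import *
from scipy.optimize import least_squares
np.set_printoptions(precision=4,suppress=True)
F=[((-42,20,70),(306.9,190)),((-42,-20,70),(306.9,231)),((-9.5,22,68),(342.8,187.4)),((-9.5,-22,68),(342.4,233)),((-52,173,43),(298.6,11.8)),((64,173,43),(430.4,13.2)),((-54,175,44),(294.8,8.7)),((-64,175,44),(284.4,8.7))]
def w(p,P): c,s=np.cos(p[2]),np.sin(p[2]); P=np.array(P)/1000; return [p[0]+c*P[0]-s*P[1],p[1]+s*P[0]+c*P[1],P[2]+p[3]]
f=lambda p:np.concatenate([proj('wrist',w(p,P))-np.array(q) for P,q in F])
for free in (0,1):
    r=least_squares(lambda p:f(np.append(p[:3],p[3]*free)),[.56,-.19,0,0])
    print(r.x,np.degrees(r.x[2]),r.fun.reshape(-1,2).round(1).tolist())
p=r.x.copy();p[3]*=1
for c in ['top','scene']: print(c,[proj(c,w(p,P)).round(1).tolist() for P in [(-42,0,70),(-64,175,44),(64,175,37),(-64,-175,44),(64,-175,37)]])
for P in [(-42,0,70),(-9.5,0,68),(64,0,44),(0,175,0)]: print(P,w(p,P))
s=manip.read_state();print(s['force'])
for c,z in [('top',.014)]:
    for d in manip.regions_of(c,'tile1'):
        pts=np.argwhere(d['region'])[:,::-1]
        q=np.array([onz(c,x,z)[:2] for x in pts])*1000
        print(round(d['confidence'],2),len(pts),cv2.minAreaRect(q.astype(np.float32)), q.mean(0))
E
```

```text
[ 0.5606 -0.1939 -0.0099  0.    ] -0.5690186224543541 [[0.4, -0.1], [0.1, 1.0], [0.4, 0.4], [-0.6, 0.8], [-0.9, -0.6], [0.5, -0.1], [0.6, -0.4], [-0.6, -0.6]]
[ 0.5606 -0.1938 -0.0099 -0.0017] -0.5673613303208723 [[0.5, -0.5], [0.2, 0.4], [0.3, -0.1], [-0.7, 0.2], [-0.7, -0.2], [-0.0, 0.3], [0.7, 0.1], [-0.4, -0.1]]
top [[375.1, 204.7], [314.9, 214.2], [314.2, 171.6], [434.3, 211.8], [432.0, 169.1]]
scene [[281.9, 204.3], [325.9, 190.3], [337.5, 219.3], [234.2, 216.7], [242.8, 247.7]]
(-42, 0, 70) [np.float64(0.5186027511063913), np.float64(-0.19338948365349778), np.float64(0.06834580605231712)]
(-9.5, 0, 68) [np.float64(0.5511011577093141), np.float64(-0.19371130390007057), np.float64(0.06634580605231712)]
(64, 0, 44) [np.float64(0.6245975541805395), np.float64(-0.1944391127653968), np.float64(0.04234580605231711)]
(0, 175, 0) [np.float64(0.5623335701978682), np.float64(-0.018813954264099902), np.float64(-0.0016541939476828898)]
[ 0.7395 -0.3525  0.4971]
0.8 1136 ((279.7403564453125, 223.41221618652344), (100.21138763427734, 102.86695861816406), 57.419219970703125) [280.1255 223.5312]
0.73 1001 ((736.053955078125, 270.42218017578125), (101.32615661621094, 97.34686279296875), 28.74557876586914) [735.8178 269.9135]Traceback (most recent call last):
  File "<stdin>", line 17, in <module>
  File "h.py", line 9, in onz
    o,d=ray(cam,px); return o+d*(z-o[2])/d[2]
        ~~~^^^^^^^^
  File "h.py", line 6, in ray
    c=manip.calibration(cam); K=np.array(c['K']);T=np.array(c['cam_to_world'])
ValueError: time passes only in moves, steps and waits
```

The fit is good: tray at (0.5606, -0.1938), yaw -0.57°, height within 2 mm of the text. Now I go down and pinch the tab and rib.

```bash
python3 -m pendant '[[1,-0.022,0.013,0,0,0,0],[1,-0.022,0.012,0.06,0,0,0.003],[1,0,0,0.09,0,0,0],[1,0,0,0.09,0,0,0],[1,0,0,0.09,0,0,0],[1,0,0,0.09,0,0,0],[1,0,0,0.06,0,0,0],[1,0,0,0.035,0,0,0]]' 20
python3 -m pendant '[[-1,0,0,0,0,0,0],[-1,0,0,0,0,0,0],[-1,0,0,0,0,0,0],[-1,0,0,0,0,0,0],[-1,0,0,0,0,0,0],[-1,0,0,0,0,0,0],[-1,0,0,0,0,0,0],[-1,0,0,0,0,0,0]]' 20
```

```text
clock: 5.58
tool_pos: [0.5336, -0.1918, 0.1456]
tcp_rot: [[0.008, 1.0, -0.003], [1.0, -0.008, 0.002], [0.002, -0.003, -1.0]]
force: [0.3, 0.6, 0.2]
opening: 0.999
finger_force: 0.0
clock: 6.25
tool_pos: [0.5345, -0.1918, 0.1486]
tcp_rot: [[0.007, 1.0, 0.001], [1.0, -0.007, -0.0], [-0.0, 0.001, -1.0]]
force: [-0.3, -0.4, 0.8]
opening: 0.467
finger_force: 0.0
```

```bash
python3 -m pendant '[[-1,0,0,0,0,0,0],[-1,0,0,0,0,0,0],[-1,0,0,0,0,0,0],[-1,0,0,0,0,0,0],[-1,0,0,0,0,0,0],[-1,0,0,0,0,0,0],[-1,0,0,0,0,0,0],[-1,0,0,0,0,0,0]]' 20
```

```text
clock: 6.92
tool_pos: [0.5387, -0.1918, 0.1483]
tcp_rot: [[0.009, 1.0, 0.01], [1.0, -0.009, -0.0], [-0.0, 0.01, -1.0]]
force: [9.8, 1.5, -7.6]
opening: 0.285
finger_force: 20.0
```

The tab is fully pressed (27 mm opening). I centre the hand on the rib, then swing up about the hinge.

```bash
python3 -m pendant '[[-1,0,0.016,0,0,0,0],[-1,0,0,0,0,0,0],[-1,0,0.0191,-0.0145,0.0167,0,0],[-1,0,0.0191,-0.0145,0.0167,0,0],[-1,0,0.0191,-0.0145,0.0167,0,0],[-1,0,0.0191,-0.0145,0.0167,0,0],[-1,0,0,0,0,0,0],[-1,0,0,0,0,0,0]]' 20
```

```text
clock: 7.58
tool_pos: [0.5631, -0.1921, 0.1633]
tcp_rot: [[0.007, 0.978, -0.209], [1.0, -0.007, 0.001], [-0.0, -0.209, -0.978]]
force: [-0.4, -1.3, 0.6]
opening: 0.279
finger_force: 20.0
```

```bash
python3 -m pendant '[[-1,0,0.0319,-0.0233,0.0278,0,0],[-1,0,0.0319,-0.0233,0.0278,0,0],[-1,0,0.0319,-0.0233,0.0278,0,0],[-1,0,0.0319,-0.0233,0.0278,0,0],[-1,0,0.0319,-0.0233,0.0278,0,0],[-1,0,0.0319,-0.0233,0.0278,0,0],[-1,0,0.0319,-0.0233,0.0278,0,0],[-1,0,0,0,0,0,0]]' 20; python3 - <<'E'
from h import *
save('scene','scene2.png');im=save('wrist','wrist2.png');print(manip.read_state()['joint_pos'],manip.read_state()['torque'])
E
python3 -c "
import cv2;a=cv2.imread('pics/scene2.png')[130:280,190:430];b=cv2.imread('pics/wrist2.png')
cv2.imwrite('pics/m2.png',cv2.hconcat([cv2.resize(a,(400,250)),cv2.resize(b,(400,250))]))"
```

```text
clock: 8.25
tool_pos: [0.6422, -0.1927, 0.1743]
tcp_rot: [[0.008, 0.667, -0.745], [1.0, -0.005, 0.007], [0.001, -0.745, -0.667]]
force: [-6.8, -0.6, 8.1]
opening: 0.287
finger_force: 20.0
[-0.30206375  0.87969063  0.94560987 -0.2502298   2.10964265 -0.33314787] [-0.0143701   0.71247194  0.0057151 ]
```

View pics/m2.png

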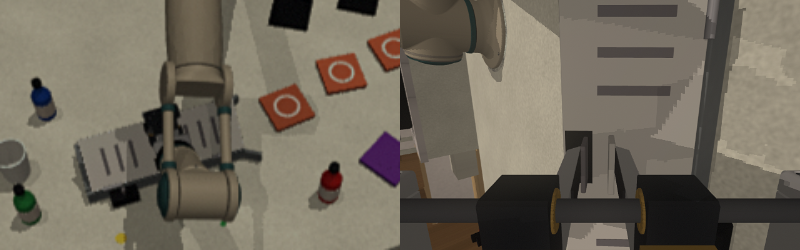

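The cover is rising with the hand (≈48°). I swing a bit further, then release.

```bash
python3 -m pendant '[[-1,0,0.0319,-0.0233,0.0278,0,0],[-1,0,0.0319,-0.0233,0.0278,0,0],[-1,0,0.0319,-0.0233,0.0278,0,0],[-1,0,0,0,0,0,0],[-1,0,0,0,0,0,0],[-1,0,0,0,0,0,0],[-1,0,0,0,0,0,0],[-1,0,0,0,0,0,0]]' 20; python3 -c "
from station import manip;print(manip.read_state()['joint_pos'])"
```

```text
clock: 9.02
tool_pos: [0.6766, -0.1932, 0.167]
tcp_rot: [[0.009, 0.465, -0.885], [1.0, -0.003, 0.008], [0.001, -0.885, -0.465]]
force: [-5.6, 0.1, 1.3]
opening: 0.286
finger_force: 20.0
[-0.27869747  1.06633519  0.69172632 -0.3653125   2.4214496  -0.40923096]
```

```bash
python3 -m pendant '[[0.1,0,0,0,0,0,0],[0.1,0,0,0,0,0,0],[0.1,0,0,0,0,0,0],[0.1,0,0,0,0,0,0],[0.1,0,0,0,0,0,0],[0.1,0,0,-0.06,0,0,0],[0.1,0,0,-0.07,0,0,0],[0.1,0,0,-0.07,0,0,0]]' 20
python3 -m pendant '[[0.1,0,-0.09,-0.047,0,0,0],[0.1,0,-0.09,-0.047,0,0,0],[0.1,0,-0.09,-0.047,0,0,0],[0.1,0,-0.09,-0.047,0,0,0],[0.1,0,-0.09,-0.047,0,0,0],[-1,0,0,0,-0.0389,0,0],[-1,0,0,0,-0.0389,0,0],[-1,0,0,0,-0.0389,0,0]]' 20
python3 -m pendant '[[-1,0,0,0,-0.0389,0,0],[-1,0,0,0,-0.0389,0,0],[-1,0,0,0,-0.0389,0,0],[-1,0,0,0,-0.0389,0,0],[-1,0,0,0,-0.0389,0,0],[-1,0,0,0,-0.0345,0,0],[-1,0,0,0,0,0,0],[-1,0,0,0,0,0,0]]' 20
```

```text
clock: 9.68
tool_pos: [0.7318, -0.1933, 0.1953]
tcp_rot: [[0.006, 0.471, -0.882], [1.0, -0.002, 0.006], [0.001, -0.882, -0.471]]
force: [1.0, -0.8, 0.5]
opening: 0.548
finger_force: 0.0
clock: 10.35
tool_pos: [0.6941, -0.1894, 0.329]
tcp_rot: [[-0.009, 0.774, -0.633], [1.0, 0.002, -0.012], [-0.009, -0.633, -0.774]]
force: [-1.1, -0.8, 0.5]
opening: 0.372
finger_force: 0.0
clock: 11.02
tool_pos: [0.6918, -0.1898, 0.3311]
tcp_rot: [[-0.008, 1.0, 0.025], [1.0, 0.009, -0.009], [-0.009, 0.025, -1.0]]
force: [0.1, -0.6, 0.5]
opening: 0.008
finger_force: 0.0
```

```bash
python3 -m pendant '[[-1,0.03,-0.107,0,0.008,0,0],[-1,0.03,-0.107,0,0,0,0],[-1,0.03,-0.107,0,0,0,0],[-1,0.03,-0.107,0,0,0,0],[-1,0,-0.107,0,0,0,0],[-1,0,-0.107,0,0,0,0],[-1,0,0,0,0,0,0],[-1,0,0,0,0,0,0]]' 20
python3 -m pendant '[[-1,0,0,0.1,0,0,0],[-1,0,0,0.11,0,0,0],[-1,0,0,0.11,0,0,0],[-1,0,0,0.11,0,0,0],[-1,0,0,0,0,0,0],[-1,0,0,0,0,0,0],[-1,0,0,0,0,0,0],[-1,0,0,0,0,0,0]]' 20
python3 - <<'E'
from h import *
save('scene','s3.png'); cv2.imwrite('pics/s3.png',cv2.resize(cv2.imread('pics/s3.png')[120:290,190:460],(800,504)))
E
```

```text
clock: 11.68
tool_pos: [0.5005, -0.1559, 0.3295]
tcp_rot: [[-0.009, 1.0, -0.001], [1.0, 0.009, -0.009], [-0.009, -0.001, -1.0]]
force: [1.1, 0.3, 0.8]
opening: 0.002
finger_force: 0.0
clock: 12.35
tool_pos: [0.5018, -0.1574, 0.2019]
tcp_rot: [[-0.009, 1.0, 0.003], [1.0, 0.009, -0.011], [-0.011, 0.003, -1.0]]
force: [-0.1, -0.9, -0.7]
opening: 0.006
finger_force: 0.0
```

View pics/s3.png

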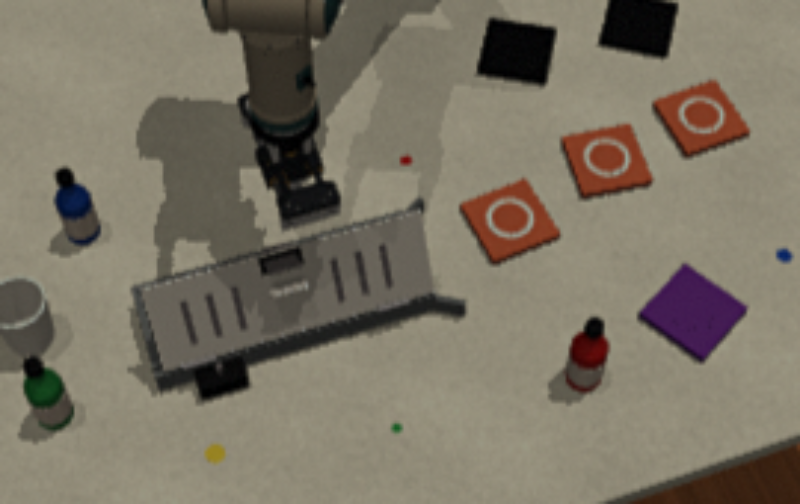

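The cover stands lifted and the fingers are in front of it on the near side. Now I sweep +x.

```bash
python3 -m pendant '[[-1,0,0.05,0,0,0,0],[-1,0,0.05,0,0,0,0],[-1,0,0.05,0,0,0,0],[-1,0,0.05,0,0,0,0],[-1,0,0.05,0,0,0,0],[-1,0,0.05,0,0,0,0],[-1,0,0.05,0,0,0,0],[-1,0,0,0,0,0,0]]' 20
python3 -m pendant '[[-1,0,0.03,0,0,0,0],[-1,0,0.03,0,0,0,0],[-1,0,0.03,0,0,0,0],[-1,0,0.03,0,0,0,0],[-1,0,0.02,0,0,0,0],[-1,0,0,0,0,0,0],[-1,0,0,0,0,0,0],[-1,0,0,0,0,0,0]]' 20
```

```text
clock: 13.07
tool_pos: [0.6072, -0.1561, 0.2017]
tcp_rot: [[-0.009, 1.0, 0.004], [1.0, 0.009, -0.01], [-0.01, 0.004, -1.0]]
force: [1.0, -1.0, -0.3]
opening: 0.003
finger_force: 0.0
clock: 13.73
tool_pos: [0.6471, -0.1554, 0.2]
tcp_rot: [[-0.009, 1.0, 0.001], [1.0, 0.009, -0.009], [-0.009, 0.001, -1.0]]
force: [-0.9, -0.4, -1.1]
opening: 0.002
finger_force: 0.0
```

```bash
python3 -m pendant '[[-1,0,0.015,0,0,0,0],[-1,0,0.015,0,0,0,0],[-1,0,0.015,0,0,0,0],[-1,0,0.01,0,0,0,0],[-1,0,0.01,0,0,0,0],[-1,0,0,0,0,0,0],[-1,0,0,0,0,0,0],[-1,0,0,0,0,0,0]]' 20
python3 - <<'E'
from h import *
a=save('scene','s4.png');b=save('wrist','w4.png')
cv2.imwrite('pics/m4.png',cv2.hconcat([cv2.resize(a[160:280,200:392],(400,250)),cv2.resize(b,(400,250))])[:,:,::-1])
E
```

```text
clock: 14.4
tool_pos: [0.6533, -0.1553, 0.2]
tcp_rot: [[-0.01, 0.999, -0.032], [1.0, 0.009, -0.008], [-0.008, -0.032, -0.999]]
force: [-29.1, -1.1, 17.8]
opening: 0.004
finger_force: 16.9
```

View pics/m4.png

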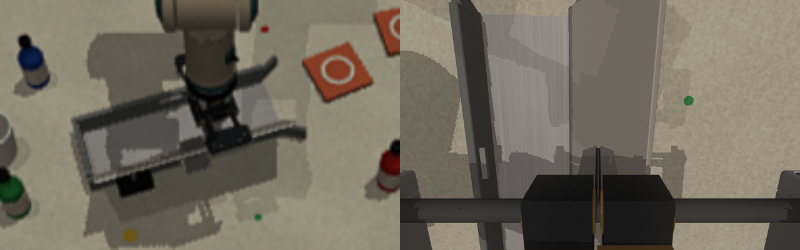

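The cover is hard against its stop (29 N). I back off and measure the tiles.

```bash
python3 -m pendant '[[-1,0,-0.05,0,0,0,0],[-1,0,-0.07,0,0,0,0],[-1,0,-0.07,0,0,0,0],[-1,0,0,-0.1,0,0,0],[-1,0,0,-0.1,0,0,0],[-1,0,0,-0.1,0,0,0],[-1,0,0,-0.1,0,0,0],[-1,0,0,0,0,0,0]]' 20
cat > tiles.py <<'E'
from h import *
import sys
np.set_printoptions(precision=4,suppress=True)
def tiles(cam,z=.014):
    im=manip.read_camera(cam); K=manip.calibration(cam)
    K,T=np.array(K['K']),np.array(K['cam_to_world'])
    hsv=cv2.cvtColor(im,cv2.COLOR_RGB2HSV)
    m=((hsv[...,0]<14)&(hsv[...,1]>110)&(hsv[...,2]>60)).astype(np.uint8)
    m=cv2.morphologyEx(m,cv2.MORPH_CLOSE,np.ones((9,9))) if cam=='wrist' else cv2.morphologyEx(m,cv2.MORPH_CLOSE,np.ones((5,5)))
    out=[]
    for c in cv2.findContours(m,cv2.RETR_EXTERNAL,cv2.CHAIN_APPROX_NONE)[0]:
        if cv2.contourArea(c)<250: continue
        d=(T[:3,:3]@np.linalg.solve(K,np.c_[c[:,0]+0.0,np.ones(len(c))].T)).T
        q=T[:3,3]+d*((z-T[2,3])/d[:,2])[:,None]
        (cx,cy),(w,h),a=cv2.minAreaRect((q[:,:2]*1000).astype(np.float32))
        a=(a+45)%90-45
        out.append((cx,cy,w,h,a))
    return im,out
if __name__=='__main__':
    s=manip.read_state(); print(round(s['clock'],2),s['tool_pos'])
    for c in sys.argv[1:]:
        im,o=tiles(c)
        for t in o: print(c,np.round(t,1))
E
python3 tiles.py top scene
```

```text
clock: 15.17
tool_pos: [0.6116, -0.1554, 0.3272]
tcp_rot: [[-0.009, 1.0, 0.012], [1.0, 0.009, -0.013], [-0.013, 0.012, -1.0]]
force: [0.2, -1.2, 0.9]
opening: 0.004
finger_force: 0.0
15.17 [ 0.6116 -0.1554  0.3272]
top [  -4.4 -720.9   87.3   40.8  -28.1]
top [471.4 413.8  95.6  96.3   3. ]
top [493.2 265.8  95.9  95.5  -6.4]
top [538.4 110.9  95.5  95.6   5.5]
top [627.8 671.  149.4 211.3  17. ]
top [ 565.3  -26.1 2004.  1198.2   -1.3]
scene [ 982.1 -615.2  151.3   74.7   34.4]
scene [ 981.1 -160.1   91.1   78.5    6.8]
scene [ 604.3 -987.8  917.8  420.9    9.8]
scene [541.6 109.9  98.9  98.9   5.8]
scene [495.8 265.3  96.8  98.8  -6.1]
scene [629.7 670.5 151.  213.   17.2]
scene [474.7 413.1  99.7  98.7   3.5]
scene [ 113.9 1243.3   73.7  199.    40.6]
scene [-853.9 -915.   202.4  221.6   16.5]
scene [ 609.5  645.4 1143.  2228.4  -43.8]
```

Tiles: T1 (540,110.5), T2 (494.5,265.5), T3 (473,413.5) mm. I first push each one +x onto the channel line (x≈564), using two fingers spread along y.

```bash
python3 -m pendant '[[-1,0.126,-0.07,0,0.004,0.004,0],[-1,0.126,-0.07,0,0,0,0],[-1,0.126,-0.07,0,0,0,0],[0.2,0.126,-0.07,0,0,0,0],[0.2,0.126,-0.07,0,0,0,0],[0.2,0.126,-0.07,0,0,0,0],[0.2,0.126,-0.07,0,0,0,0],[0.2,0,0,0,0,0,-0.038]]' 20
python3 -m pendant '[[0.2,0,0,0,0,0,-0.038],[0.2,0,0,0,0,0,-0.038],[0.2,0,0,0,0,0,-0.038],[0.2,0,0,0,0,0,-0.038],[0.2,0,0,0,0,0,-0.038],[0.2,0,0,0,0,0,-0.038],[0.2,0,0,0,0,0,-0.038],[0.2,0,0,0,0,0,-0.038]]' 20
python3 -m pendant '[[0.2,0,0,0,0,0,-0.038],[0.2,0,0,0.1,0,0,-0.038],[0.2,0,0,0.1,0,0,-0.038],[0.2,0,0,0.1,0,0,-0.038],[0.2,0,0,0.1,0,0,0],[0.2,0,0,0,0,0,0],[0.2,0,0,0,0,0,0],[0.2,0,0,0,0,0,0]]' 20
```

```text
clock: 15.93
tool_pos: [0.4603, 0.1044, 0.3206]
tcp_rot: [[-0.134, 0.991, -0.019], [0.991, 0.134, 0.008], [0.01, -0.018, -1.0]]
force: [-0.5, -0.0, -0.2]
opening: 0.321
finger_force: 0.0
clock: 16.6
tool_pos: [0.4646, 0.0991, 0.3202]
tcp_rot: [[-0.886, 0.463, -0.017], [0.463, 0.886, 0.004], [0.017, -0.005, -1.0]]
force: [0.1, 0.1, 0.4]
opening: 0.603
finger_force: 0.0
clock: 17.27
tool_pos: [0.4641, 0.0995, 0.2025]
tcp_rot: [[-1.0, 0.011, -0.013], [0.011, 1.0, 0.004], [0.013, 0.004, -1.0]]
force: [-0.7, -0.3, 1.5]
opening: 0.6
finger_force: 0.0
```

```bash
python3 -m pendant '[[0.2,0,0.035,0.08,0,-0.004,0],[0.2,0,0,0.08,0,0,0],[0.2,0,0,0.08,0,0,0],[0.2,0,0,0.08,0,0,0],[0.2,0,0,0.01,0,0,0],[0.2,0,0,0,0,0,0],[0.2,0,0,0,0,0,0],[0.2,0,0,0,0,0,0]]' 20
```

```text
clock: 17.93
tool_pos: [0.4649, 0.1105, 0.1049]
tcp_rot: [[-1.0, 0.01, 0.003], [0.01, 1.0, 0.004], [-0.003, 0.004, -1.0]]
force: [0.6, 0.5, 0.1]
opening: 0.598
finger_force: 0.0
```

```bash
python3 -m pendant '[[0.2,-0.03,0,0.006,0,0,0],[0.2,-0.03,0,0,0,0,0],[0.2,-0.02,0,0,0,0,0],[0.2,-0.02,0,0,0,0,0],[0.2,-0.02,0,0,0,0,0],[0.2,-0.015,0,0,0,0,0],[0.2,-0.007,0,0,0,0,0],[0.2,0,0,0,0,0,0]]' 20
python3 -m pendant '[[0.2,0.05,0,0,0,0,0],[0.2,0.05,0,-0.06,0,0,0],[0.2,0.05,0.1,-0.06,0,0,0],[0.2,0.05,0.1,0,0,0,0],[0.2,0.05,0.1,0,0,0,0],[0.2,0.04,0.1,0,0,0,0],[0.2,0,0.11,0,0,0,0],[0.2,0,0,0,0,0,0]]' 20
python3 tiles.py top
```

```text
clock: 18.6
tool_pos: [0.5068, 0.1099, 0.1011]
tcp_rot: [[-1.0, 0.01, -0.0], [0.01, 1.0, 0.004], [0.0, 0.004, -1.0]]
force: [0.2, -1.0, 0.2]
opening: 0.601
finger_force: 0.0
clock: 19.27
tool_pos: [0.4208, 0.2684, 0.1384]
tcp_rot: [[-1.0, 0.007, 0.003], [0.007, 1.0, 0.007], [-0.003, 0.007, -1.0]]
force: [0.6, 0.7, -0.1]
opening: 0.596
finger_force: 0.0
19.27 [0.4208 0.2684 0.1384]
top [  -4.7 -721.3   88.4   40.8  -28.1]
top [494.2 415.3  51.4  97.8   5.4]
top [500.2 266.2  98.   81.9  -6.4]
top [563.9 106.   94.   94.6  -1.3]
top [627.6 671.1 149.9 210.5  17.2]
top [ 565.1  -26.1 2004.  1197.9   -1.3]
```

```bash
python3 -m pendant '[[0.2,0,0,0.06,0,0,0],[0.2,0,0,0.058,0,0,0],[0.2,0,0,0,0,0,0],[0.2,-0.03,0,0,0,0,0],[0.2,-0.03,0,0,0,0,0],[0.2,-0.03,0,0,0,0,0],[0.2,-0.03,0,0,0,0,0],[0.2,-0.03,0,0,0,0,0]]' 20
python3 -m pendant '[[0.2,-0.03,0,0,0,0,0],[0.2,-0.03,0,0,0,0,0],[0.2,-0.03,0,0,0,0,0],[0.2,-0.03,0,0,0,0,0],[0.2,-0.017,0,0,0,0,0],[0.2,-0.007,0,0,0,0,0],[0.2,0,0,0,0,0,0],[0.2,0,0,0,0,0,0]]' 20
python3 -m pendant '[[0.2,0.07,0,0,0,0,0],[0.2,0.08,0,-0.06,0,0,0],[0.2,0.08,0.08,-0.06,0,0,0],[0.2,0.08,0.08,0,0,0,0],[0.2,0.056,0.08,0,0,0,0],[0.2,0,0.08,0,0,0,0],[0.2,0,0.08,0,0,0,0],[0.2,0,0.08,0,0,0,0]]' 20
python3 tiles.py top scene
```

```text
clock: 19.98
tool_pos: [0.4668, 0.2632, 0.103]
tcp_rot: [[-1.0, 0.011, -0.001], [0.011, 1.0, 0.004], [0.001, 0.004, -1.0]]
force: [-2.3, -0.6, 1.5]
opening: 0.6
finger_force: 1.1
clock: 20.65
tool_pos: [0.5091, 0.2629, 0.1023]
tcp_rot: [[-1.0, 0.01, 0.0], [0.01, 1.0, 0.004], [-0.0, 0.004, -1.0]]
force: [0.9, -0.6, -1.1]
opening: 0.599
finger_force: 0.0
clock: 21.32
tool_pos: [0.3997, 0.4092, 0.1394]
tcp_rot: [[-1.0, 0.009, 0.0], [0.009, 1.0, 0.004], [-0.0, 0.004, -1.0]]
force: [1.3, -0.0, 0.1]
opening: 0.6
finger_force: 0.0
21.32 [0.3997 0.4092 0.1394]
top [  -4.4 -720.9   87.3   40.8  -28.1]
top [476.7 414.2  84.9  96.2   3. ]
top [566.5 269.4  94.3  95.3  -0.6]
top [563.9 106.   94.   94.5  -1.3]
top [627.5 671.  150.5 210.3  17.3]
top [ 565.3  -26.1 2004.  1198.2   -1.3]
scene [ 980.2 -616.5  146.6   74.7   34.4]
scene [ 604.4 -988.3  918.3  420.6    9.9]
scene [566.8 104.6  97.8  99.7  -0.9]
scene [569.5 268.9  98.3  99.   -0.6]
scene [629.7 670.5 151.  213.   17.2]
scene [474.2 414.3  99.8  96.4   3.1]
scene [ 112.5 1244.9   73.7  194.6   40.6]
scene [-866.9 -932.4  115.7  230.8    0.1]
scene [ 639.2  658.4 1129.5 2238.6   44.1]
```

```bash
python3 -m pendant '[[0.2,0,0.014,0.06,0,0,0],[0.2,0,0,0.061,0,0,0],[0.2,-0.03,0,0,0,0,0],[0.2,-0.03,0,0,0,0,0],[0.2,-0.03,0,0,0,0,0],[0.2,-0.03,0,0,0,0,0],[0.2,-0.03,0,0,0,0,0],[0.2,-0.03,0,0,0,0,0]]' 20
python3 -m pendant '[[0.2,-0.03,0,0,0,0,0],[0.2,-0.03,0,0,0,0,0],[0.2,-0.03,0,0,0,0,0],[0.2,-0.03,0,0,0,0,0],[0.2,-0.03,0,0,0,0,0],[0.2,-0.023,0,0,0,0,0],[0.2,-0.01,0,0,0,0,0],[0.2,0,0,0,0,0,0]]' 20
python3 -m pendant '[[0.2,0.07,0,0,0,0,0],[0.2,0,0,-0.1,0,0,0.038],[0.2,0,0,-0.1,0,0,0.038],[0.2,0,0,-0.1,0,0,0.038],[0.2,0,0,-0.04,0,0,0.038],[0.2,0,0,0,0,0,0.038],[0.2,0,0,0,0,0,0.038],[0.2,0,0,0,0,0,0.038]]' 20
python3 -m pendant '[[0.2,0,0,0,0,0,0.038],[0.2,0,0,0,0,0,0.038],[0.2,0,0,0,0,0,0.038],[0.2,0,0,0,0,0,0.038],[0.2,0,0,0,0,0,0.038],[0.2,0,0,0,0,0,0.038],[0.2,0,0,0,0,0,0],[0.2,0,0,0,0,0,0]]' 20
python3 tiles.py top scene | grep -v -- '-[0-9][0-9][0-9]'
```

```text
clock: 22.08
tool_pos: [0.4558, 0.4116, 0.1035]
tcp_rot: [[-1.0, 0.011, -0.0], [0.011, 1.0, 0.004], [0.0, 0.004, -1.0]]
force: [-1.4, 0.8, 1.2]
opening: 0.596
finger_force: 0.7
clock: 22.75
tool_pos: [0.5105, 0.4111, 0.1024]
tcp_rot: [[-1.0, 0.011, 0.0], [0.011, 1.0, 0.004], [-0.0, 0.004, -1.0]]
force: [0.8, -0.2, -0.1]
opening: 0.6
finger_force: 0.0
clock: 23.42
tool_pos: [0.4883, 0.411, 0.2052]
tcp_rot: [[-0.659, 0.752, 0.0], [0.752, 0.659, 0.004], [0.003, 0.003, -1.0]]
force: [0.1, 0.3, -0.3]
opening: 0.598
finger_force: 0.0
clock: 24.08
tool_pos: [0.4883, 0.411, 0.2045]
tcp_rot: [[-0.012, 1.0, -0.001], [1.0, 0.012, 0.003], [0.003, -0.001, -1.0]]
force: [-0.9, 0.4, -0.1]
opening: 0.601
finger_force: 0.0
24.08 [0.4883 0.411  0.2045]
top [567.2 412.2  94.6  96.7  -0. ]
top [566.4 269.4  94.3  95.6  -0.6]
top [563.9 106.   94.   94.6  -1.3]
top [634.7 673.3 135.4 211.4  17.8]
top [ 565.2  -26.1 2004.  1198.    -1.3]
scene [566.8 104.6  97.8  99.7  -0.9]
scene [569.5 268.9  98.4  99.   -0.6]
scene [570.8 410.4 100.1  99.4  -0.7]
scene [629.7 670.5 151.  213.   17.2]
scene [ 112.3 1244.9   74.1  194.6   40.8]
scene [ 622.1  650.3 1139.9 2234.1  -44.8]
```

All three tiles lie on the channel line. Now I go behind T1 and push it in along -y.

```bash
python3 -m pendant '[[0.2,-0.11,0.033,0,0,0,0],[0.2,-0.11,0.033,0,0,0,0],[0.2,-0.11,0.033,0,0,0,0],[0.2,-0.11,0.033,0,0,0,0],[0.2,-0.11,0.033,0,0,0,0],[0.2,-0.11,0.033,0,0,0,0],[0.2,-0.11,0.031,0,0,0,0.007],[0.2,0,0,0,0,0,0]]' 20
python3 -m pendant '[[0.2,0,0,0,0,0,0],[0.2,0,0,0.08,0,0,0],[0.2,0,0,0.08,0,0,0],[0.2,0,0,0.08,0,0,0],[0.2,0,0,0.06,0,0,0],[0.2,0,0,0.034,0,0,0],[0.2,0,0,0,0,0,0],[0.2,0,0,0,0,0,0]]' 20
```

```text
clock: 24.85
tool_pos: [0.5608, 0.1752, 0.2038]
tcp_rot: [[0.017, 1.0, 0.0], [1.0, -0.017, 0.0], [0.0, 0.0, -1.0]]
force: [-0.3, 0.2, -0.5]
opening: 0.599
finger_force: 0.0
clock: 25.52
tool_pos: [0.5589, 0.1818, 0.1035]
tcp_rot: [[0.012, 1.0, -0.001], [1.0, -0.012, 0.004], [0.004, -0.001, -1.0]]
force: [0.3, -0.4, 0.5]
opening: 0.599
finger_force: 0.0
```

```bash
python3 -m pendant '[[0.2,-0.03,0,0,0,0,0],[0.2,-0.04,0,0,0,0,0],[0.2,-0.04,0,0,0,0,0],[0.2,-0.04,0,0,0,0,0],[0.2,-0.04,0,0,0,0,0],[0.2,-0.04,0,0,0,0,0],[0.2,-0.04,0,0,0,0,0],[0.2,-0.03,0,0,0,0,0]]' 20
python3 tiles.py top | grep -v -- '-[0-9][0-9][0-9]'
```

```text
clock: 26.18
tool_pos: [0.5577, 0.0891, 0.1033]
tcp_rot: [[0.014, 1.0, -0.001], [1.0, -0.014, 0.003], [0.003, -0.001, -1.0]]
force: [0.2, 0.6, 0.6]
opening: 0.601
finger_force: 0.8
26.18 [0.5577 0.0891 0.1033]
top [567.5 412.2  94.6  96.1  -0. ]
top [566.5 270.9  91.3  95.4  -0.6]
top [561.6  25.8  78.5  94.1  -1.7]
top [627.8 671.  149.4 211.3  17. ]
top [ 565.1  -26.1 2004.  1197.8   -1.3]
```

```bash
python3 -m pendant '[[0.2,-0.03,0,0,0,0,0],[0.2,-0.04,0,0,0,0,0],[0.2,-0.04,0,0,0,0,0],[0.2,-0.04,0,0,0,0,0],[0.2,-0.04,0,0,0,0,0],[0.2,-0.04,0,0,0,0,0],[0.2,-0.04,0,0,0,0,0],[0.2,-0.04,0,0,0,0,0]]' 20
python3 -m pendant '[[0.2,-0.04,0,0,0,0,0],[0.2,-0.04,0,0,0,0,0],[0.2,-0.04,0,0,0,0,0],[0.2,-0.04,0,0,0,0,0],[0.2,-0.04,0,0,0,0,0],[0.2,-0.03,0,0,0,0,0],[0.2,-0.02,0,0,0,0,0],[0.2,0,0,0,0,0,0]]' 20
```

```text
clock: 26.9
tool_pos: [0.5564, -0.0033, 0.1028]
tcp_rot: [[0.014, 1.0, -0.001], [1.0, -0.014, 0.004], [0.004, -0.001, -1.0]]
force: [-0.3, 1.0, 1.0]
opening: 0.6
finger_force: 0.8
clock: 27.57
tool_pos: [0.5556, -0.0786, 0.1025]
tcp_rot: [[0.014, 1.0, -0.001], [1.0, -0.014, 0.003], [0.003, -0.001, -1.0]]
force: [-0.7, 0.3, 0.2]
opening: 0.6
finger_force: 0.0
```

```bash
python3 -m pendant '[[0.2,0.03,0,0,0,0,0],[0.2,0,0,-0.11,0,0,0],[0.2,0,0,-0.11,0,0,0],[0.2,0,0,-0.11,0,0,0],[0.2,0.116,0,0,0,0,0],[0.2,0.116,0,0,0,0,0],[0.2,0.116,0,0,0,0,0],[0.2,0.116,0,0,0,0,0]]' 20
python3 -m pendant '[[0.2,0.116,0,0,0,0,0],[0.2,0.116,0,0,0,0,0],[0.2,0.116,0,0,0,0,0],[0.2,0.116,0,0,0,0,0],[0.2,0.116,0,0,0,0,0],[0.2,0.116,0,0,0,0,0],[0.2,0.116,0,0,0,0,0],[0.2,0.116,0,0,0,0,0]]' 20
python3 tiles.py top scene | grep -v -- '-[0-9][0-9][0-9]'
```

```text
clock: 28.23
tool_pos: [0.557, 0.0731, 0.2024]
tcp_rot: [[0.013, 1.0, -0.001], [1.0, -0.013, 0.004], [0.004, -0.001, -1.0]]
force: [1.1, -0.2, 0.5]
opening: 0.6
finger_force: 0.0
clock: 28.9
tool_pos: [0.56, 0.3519, 0.2029]
tcp_rot: [[0.012, 1.0, -0.002], [1.0, -0.012, 0.003], [0.003, -0.002, -1.0]]
force: [0.8, 0.1, -1.0]
opening: 0.601
finger_force: 0.0
28.9 [0.56   0.3519 0.2029]
top [566.3 269.4  94.3  95.7  -0.6]
top [627.6 671.6 149.4 210.   17. ]
top [ 565.2  -26.1 2004.  1198.    -1.3]
scene [569.2 268.9  98.4  99.5  -0.6]
scene [571.8 411.7 100.9 100.   -3.5]
scene [629.7 670.5 151.  213.   17.2]
scene [ 112.5 1244.9   73.7  194.6   40.6]
scene [ 610.1  644.5 1145.4 2230.1  -43.9]
```

```bash
python3 -m pendant '[[0.2,-0.045,0,0,0,0,0],[0.2,0,0,0,0,0,0],[0.2,0,0,0.05,0,0,0],[0.2,0,0,0.08,0,0,0],[0.2,0,0,0.08,0,0,0],[0.2,0,0,0,0,0,0],[0.2,0,0,0,0,0,0],[0.2,0,0,0,0,0,0]]' 20
```

```text
clock: 29.67
tool_pos: [0.5618, 0.3349, 0.1413]
tcp_rot: [[0.015, 1.0, 0.0], [1.0, -0.015, 0.004], [0.004, 0.0, -1.0]]
force: [-0.1, 0.4, 0.5]
opening: 0.599
finger_force: 0.0
```

```bash
python3 -m pendant '[[0.2,0,0,0.06,0,0,0],[0.2,0,0,0.067,0,0,0],[0.2,0,0,0,0,0,0],[0.2,-0.04,0,0,0,0,0],[0.2,-0.05,0,0,0,0,0],[0.2,-0.05,0,0,0,0,0],[0.2,-0.05,0,0,0,0,0],[0.2,-0.05,0,0,0,0,0]]' 20
python3 -m pendant '[[0.2,-0.05,0,0,0,0,0],[0.2,-0.05,0,0,0,0,0],[0.2,-0.05,0,0,0,0,0],[0.2,-0.05,0,0,0,0,0],[0.2,-0.05,0,0,0,0,0],[0.2,-0.05,0,0,0,0,0],[0.2,-0.05,0,0,0,0,0],[0.2,-0.05,0,0,0,0,0]]' 20
python3 tiles.py top | grep -v -- '-[2-9][0-9][0-9]'
```

```text
clock: 30.33
tool_pos: [0.5608, 0.2625, 0.1032]
tcp_rot: [[0.014, 1.0, 0.002], [1.0, -0.014, 0.005], [0.005, 0.002, -1.0]]
force: [-0.9, 2.0, 0.3]
opening: 0.599
finger_force: 1.1
clock: 31.0
tool_pos: [0.5582, 0.1425, 0.1011]
tcp_rot: [[0.013, 1.0, -0.002], [1.0, -0.013, 0.004], [0.004, -0.002, -1.0]]
force: [-0.1, 2.4, 1.5]
opening: 0.601
finger_force: 1.1
31.0 [0.5582 0.1425 0.1011]
top [567.4 412.2  94.6  96.3  -0. ]
top [563.4  83.1  91.   94.1  -1.7]
top [ 559.7 -136.6   95.9   93.9   -1.7]
top [627.6 671.1 149.9 210.4  17.3]
top [ 565.2  -26.1 2004.  1198.1   -1.3]
```

```bash
python3 -m pendant '[[0.2,-0.04,0,0,0,0,0],[0.2,-0.05,0,0,0,0,0],[0.2,-0.05,0,0,0,0,0],[0.2,-0.05,0,0,0,0,0],[0.2,-0.05,0,0,0,0,0],[0.2,-0.04,0,0,0,0,0],[0.2,-0.04,0,0,0,0,0],[0.2,-0.04,0,0,0,0,0]]' 20
python3 -m pendant '[[0.2,-0.04,0,0,0,0,0],[0.2,-0.04,0,0,0,0,0],[0.2,-0.04,0,0,0,0,0],[0.2,-0.04,0,0,0,0,0],[0.2,-0.03,0,0,0,0,0],[0.2,-0.03,0,0,0,0,0],[0.2,-0.01,0,0,0,0,0],[0.2,0,0,0,0,0,0]]' 20
python3 -m pendant '[[0.2,0.04,0,0,0,0,0],[0.2,0,0,-0.11,0,0,0],[0.2,0,0,-0.11,0,0,0],[0.2,0,0,-0.11,0,0,0],[0.2,0.12,0,0,0,0,0],[0.2,0.12,0,0,0,0,0],[0.2,0.12,0,0,0,0,0],[0.2,0.12,0,0,0,0,0]]' 20
python3 tiles.py top scene| grep -v -- '-[2-9][0-9][0-9]'
```

```text
clock: 31.72
tool_pos: [0.5569, 0.0352, 0.1009]
tcp_rot: [[0.013, 1.0, -0.001], [1.0, -0.013, 0.004], [0.004, -0.001, -1.0]]
force: [0.7, 1.3, 1.8]
opening: 0.598
finger_force: 1.1
clock: 32.38
tool_pos: [0.5561, -0.0343, 0.1005]
tcp_rot: [[0.014, 1.0, -0.001], [1.0, -0.014, 0.002], [0.002, -0.001, -1.0]]
force: [-0.9, 0.2, 0.0]
opening: 0.597
finger_force: 0.0
clock: 33.05
tool_pos: [0.5577, 0.1247, 0.2003]
tcp_rot: [[0.013, 1.0, -0.001], [1.0, -0.013, 0.003], [0.003, -0.001, -1.0]]
force: [0.1, 0.6, 0.4]
opening: 0.601
finger_force: 0.0
33.05 [0.5577 0.1247 0.2003]
top [567.5 412.2  94.6  96.   -0. ]
top [ 559.6 -139.4  191.9   94.    -1.7]
top [627.7 671.2 149.4 210.9  17. ]
top [ 565.1  -26.1 2004.  1197.9   -1.3]
scene [ 555.5 -140.2  191.7   90.9   -0.7]
scene [570.8 410.4 100.1  99.4  -0.7]
scene [629.7 670.5 151.  213.   17.2]
scene [ 112.5 1244.9   73.7  194.6   40.6]
scene [ 604.6  641.6 1145.6 2228.7  -43.4]
```

```bash
python3 -m pendant '[[0.2,0.121,0,0,0,0,0],[0.2,0.121,0,0,0,0,0],[0.2,0.121,0,0,0,0,0],[0.2,0.121,0,0,0,0,0],[0.2,0.121,0,0,0,0,0],[0.2,0.121,0,0,0,0,0],[0.2,0.121,0,0,0,0,0],[0.2,0.121,0,0,0,0,0]]' 20
python3 -m pendant '[[0.2,0.121,0,0,0,0,0],[0.2,0.12,0.01,0,0,0,0],[0.2,0,0,0,0,0,0],[0.2,0,0,0.08,0,0,0],[0.2,0,0,0.08,0,0,0],[0.2,0,0,0,0,0,0],[0.2,0,0,0,0,0,0],[0.2,0,0,0,0,0,0]]' 20
python3 tiles.py top scene| grep -v -- '-[2-9][0-9][0-9]'
```

```text
clock: 33.82
tool_pos: [0.5616, 0.4145, 0.2007]
tcp_rot: [[0.013, 1.0, -0.001], [1.0, -0.013, 0.002], [0.002, -0.001, -1.0]]
force: [1.0, -0.7, -0.3]
opening: 0.601
finger_force: 0.0
clock: 34.48
tool_pos: [0.5665, 0.4851, 0.1543]
tcp_rot: [[0.014, 1.0, -0.0], [1.0, -0.014, 0.004], [0.004, -0.0, -1.0]]
force: [1.1, 0.1, 0.3]
opening: 0.597
finger_force: 0.0
34.48 [0.5665 0.4851 0.1543]
top [567.5 412.2  94.6  96.1  -0. ]
top [ 559.6 -139.4  191.9   94.    -1.7]
top [ 565.1  -26.1 2004.  1197.9   -1.3]
scene [ 555.6 -140.4  191.6   91.    -1. ]
scene [570.9 410.4 100.1  99.8  -0.7]
scene [629.7 670.5 151.  213.   17.2]
scene [ 113.9 1243.3   73.7  199.    40.6]
scene [ 612.5  645.1 1144.5 2232.   -44. ]
```

```bash
python3 -m pendant '[[0.2,0,0,0.08,0,0,0],[0.2,0,0,0.09,0,0,0],[0.2,0,0,0,0,0,0],[0.2,0,0,0,0,0,0],[0.2,-0.04,0,0,0,0,0],[0.2,-0.05,0,0,0,0,0],[0.2,-0.05,0,0,0,0,0],[0.2,-0.05,0,0,0,0,0]]' 20
python3 -m pendant '[[0.2,-0.05,0,0,0,0,0],[0.2,-0.05,0,0,0,0,0],[0.2,-0.05,0,0,0,0,0],[0.2,-0.05,0,0,0,0,0],[0.2,-0.05,0,0,0,0,0],[0.2,-0.05,0,0,0,0,0],[0.2,-0.05,0,0,0,0,0],[0.2,-0.05,0,0,0,0,0]]' 20
python3 -m pendant '[[0.2,-0.05,0,0,0,0,0],[0.2,-0.05,0,0,0,0,0],[0.2,-0.05,0,0,0,0,0],[0.2,-0.05,0,0,0,0,0],[0.2,-0.05,0,0,0,0,0],[0.2,-0.05,0,0,0,0,0],[0.2,-0.05,0,0,0,0,0],[0.2,-0.04,0,0,0,0,0]]' 20
python3 tiles.py top | grep -v -- '-[2-9][0-9][0-9]'
```

```text
clock: 35.25
tool_pos: [0.5663, 0.4283, 0.1049]
tcp_rot: [[0.013, 1.0, 0.003], [1.0, -0.013, 0.006], [0.006, 0.003, -1.0]]
force: [0.8, 1.2, 1.3]
opening: 0.598
finger_force: 0.7
clock: 35.92
tool_pos: [0.5636, 0.3071, 0.1018]
tcp_rot: [[0.013, 1.0, -0.001], [1.0, -0.013, 0.004], [0.004, -0.001, -1.0]]
force: [0.2, 1.4, 1.1]
opening: 0.596
finger_force: 0.7
clock: 36.58
tool_pos: [0.5619, 0.1899, 0.1014]
tcp_rot: [[0.014, 1.0, -0.001], [1.0, -0.014, 0.003], [0.003, -0.001, -1.0]]
force: [-0.3, 1.0, 0.9]
opening: 0.605
finger_force: 0.7
36.58 [0.5619 0.1899 0.1014]
top [561.9 133.2  93.9  94.9  -1.2]
top [ 559.6 -139.4  191.9   94.    -1.7]
top [627.5 671.1 149.8 210.4  17.2]
top [ 565.3  -26.1 2004.  1198.2   -1.3]
```

```bash
python3 -m pendant '[[0.2,-0.04,0,0,0,0,0],[0.2,-0.05,-0.005,0,0,0,0],[0.2,-0.05,-0.005,0,0,0,0],[0.2,-0.05,0,0,0,0,0],[0.2,-0.05,0,0,0,0,0],[0.2,-0.05,0,0,0,0,0],[0.2,-0.04,0,0,0,0,0],[0.2,-0.04,0,0,0,0,0]]' 20
python3 -m pendant '[[0.2,-0.04,0,0,0,0,0],[0.2,-0.04,0,0,0,0,0],[0.2,-0.04,0,0,0,0,0],[0.2,-0.04,0,0,0,0,0],[0.2,-0.04,0,0,0,0,0],[0.2,-0.04,0,0,0,0,0],[0.2,-0.04,0,0,0,0,0],[0.2,-0.03,0,0,0,0,0]]' 20
python3 -m pendant '[[0.2,-0.03,0,0,0,0,0],[0.2,-0.03,0,0,0,0,0],[0.2,-0.02,0,0,0,0,0],[0.2,0,0,0,0,0,0],[0.2,0,0,0,0,0,0],[0.2,0,0,0,0,0,0],[0.2,0,0,0,0,0,0],[0.2,0,0,0,0,0,0]]' 20
```

```text
clock: 37.3
tool_pos: [0.5574, 0.0797, 0.1011]
tcp_rot: [[0.013, 1.0, -0.001], [1.0, -0.013, 0.004], [0.004, -0.001, -1.0]]
force: [-0.5, 1.7, 0.4]
opening: 0.602
finger_force: 0.7
clock: 37.97
tool_pos: [0.5565, -0.0135, 0.1009]
tcp_rot: [[0.014, 1.0, -0.001], [1.0, -0.014, 0.004], [0.004, -0.001, -1.0]]
force: [-0.3, 5.2, 3.5]
opening: 0.601
finger_force: 2.7
clock: 38.63
tool_pos: [0.5559, -0.0363, 0.1004]
tcp_rot: [[0.013, 1.0, -0.002], [1.0, -0.013, 0.003], [0.003, -0.002, -1.0]]
force: [-0.1, 0.3, -0.5]
opening: 0.6
finger_force: 0.0
```

All three are inside (rear edge at tray y ≈ 150 of 175). I back off and check.

```bash
python3 -m pendant '[[0.2,0.04,0,0,0,0,0],[0.2,0,0,-0.11,0,0,0],[0.2,0,0,-0.11,0,0,0],[-1,0,0,-0.11,0,0,0],[-1,0,0,-0.11,0,0,0],[-1,0,0,-0.11,0,0,0],[-1,0.12,0,-0.11,0,0,0],[-1,0.12,0,0,0,0,0]]' 20
python3 tiles.py top
python3 - <<'E'
from h import *
a=save('scene','s5.png');b=save('top','t5.png')
cv2.imwrite('pics/m5.png',cv2.hconcat([cv2.resize(a[140:290,200:440],(400,250)),cv2.resize(b[110:260,240:480],(400,250))])[:,:,::-1])
E
```

```text
clock: 39.3
tool_pos: [0.56, 0.0416, 0.3006]
tcp_rot: [[0.017, 1.0, 0.011], [1.0, -0.017, 0.002], [0.002, 0.011, -1.0]]
force: [1.8, -0.2, 0.5]
opening: 0.281
finger_force: 0.0
39.3 [0.56   0.0416 0.3006]
top [  -4.4 -720.9   87.3   40.8  -28.1]
top [ 558.9 -191.1   98.6  286.2    0.1]
top [627.3 670.8 150.4 211.3  17. ]
top [ 565.1  -26.1 2004.  1197.9   -1.3]
```

View pics/m5.png

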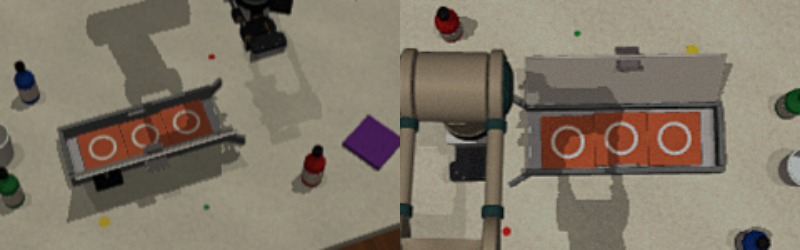

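Three ringed tiles sit in the file, and the cover is open with its tab on the far side. Next I reach behind the cover.

```bash
python3 -m pendant '[[-1,-0.05,0.1,0,0,0,0],[-1,-0.1,0.1,0,0,0,0],[-1,-0.1,0.1,0,0,0,0],[-1,-0.1,0.1,0,0,0,0],[-1,-0.1,0.1,0,0,0,0],[-1,-0.1,0.1,0,0,0,0],[-1,-0.1,0.07,0,0,0,0],[-1,0,0,0,0,0,0]]' 20
python3 -m pendant '[[-1,0,0,0,0,0,0],[-1,0,0,0,0,0,0],[-1,0,0,0.1,0,0,0],[-1,0,0,0.1,0,0,0],[-1,0,0,0.1,0,0,0],[-1,0,0,0.06,0,0,0],[-1,0,0,0,0,0,0],[-1,0,0,0,0,0,0]]' 20
```

```text
clock: 40.12
tool_pos: [0.7556, -0.1606, 0.2889]
tcp_rot: [[0.019, 1.0, -0.003], [1.0, -0.019, -0.0], [-0.0, -0.003, -1.0]]
force: [0.0, 0.1, -0.5]
opening: 0.006
finger_force: 0.0
clock: 40.78
tool_pos: [0.7518, -0.1513, 0.1848]
tcp_rot: [[0.012, 1.0, -0.003], [1.0, -0.012, 0.004], [0.004, -0.003, -1.0]]
force: [0.3, -0.7, 1.0]
opening: 0.004
finger_force: 0.0
```

```bash
python3 -m pendant '[[-1,0,-0.03,0,0,0,0],[-1,0,-0.04,0,0,0,0],[-1,0,-0.04,0,0,0,0],[-1,0,-0.04,0,0,0,0],[-1,0,-0.04,0,0,0,0],[-1,0,-0.04,0,0,0,0],[-1,0,-0.04,0,0,0,0],[-1,0,-0.04,0,0,0,0]]' 20
python3 -m pendant '[[-1,0,-0.04,0,0,0,0],[-1,0,-0.04,0,0,0,0],[-1,0,-0.04,0,0,0,0],[-1,0,-0.04,0,0,0,0],[-1,0,-0.04,0,0,0,0],[-1,0,-0.04,0,0,0,0],[-1,0,-0.04,0,0,0,0],[-1,0,0,0,0,0,0]]' 20
```

```text
clock: 41.45
tool_pos: [0.6625, -0.1516, 0.1902]
tcp_rot: [[0.013, 1.0, 0.01], [1.0, -0.013, 0.001], [0.001, 0.01, -1.0]]
force: [3.5, -0.0, 2.3]
opening: 0.001
finger_force: 1.5
clock: 42.12
tool_pos: [0.5753, -0.1501, 0.1885]
tcp_rot: [[0.013, 1.0, 0.003], [1.0, -0.013, 0.002], [0.002, 0.003, -1.0]]
force: [-1.0, 0.8, 1.0]
opening: 0.002
finger_force: 0.0
```

```bash
python3 -m pendant '[[-1,0,0.06,0,0,0,0],[-1,0,0,-0.1,0,0,0],[-1,0,0,-0.1,0,0,0],[-1,0,0,-0.1,0,0,0],[-1,0,0,-0.08,0,0,0],[-1,0,0,0,0,0,0],[-1,0,0,0,0,0,0],[-1,0,0,0,0,0,0]]' 20
python3 - <<'E'
from h import *
print(manip.read_state()['tool_pos'])
a=save('scene','s6.png');b=save('wrist','w6.png')
for c in ['wrist','scene']: print(c,[(round(d['confidence'],2),np.round(d['location']).tolist()) for d in manip.spot_point(c,'cover_edge')])
for th in (30,40,50,60,70):
    t=np.radians(th); P=[[.6246-.116*np.cos(t)+.0099*dy, -.194+dy, .0424+.116*np.sin(t)] for dy in (-.163,0,.173)]
    print(th,[proj('wrist',p).round().tolist() for p in P],[proj('scene',p).round().tolist() for p in P])
cv2.imwrite('pics/m6.png',cv2.hconcat([cv2.resize(a[140:290,200:440],(300,188)),cv2.resize(b,(300,188))])[:,:,::-1]); cv2.imwrite('pics/w6b.png',b[:,:,::-1])
E
```

```text
clock: 42.78
tool_pos: [0.5939, -0.1507, 0.2993]
tcp_rot: [[0.013, 1.0, -0.001], [1.0, -0.013, 0.004], [0.004, -0.001, -1.0]]
force: [-0.5, -0.1, -0.2]
opening: 0.002
finger_force: 0.0
[ 0.59386623 -0.15072356  0.29931078]
wrist [(0.73, [247.0, 268.0])]
scene [(0.78, [281.0, 198.0])]
30 [[245.0, 417.0], [235.0, 257.0], [221.0, 33.0]] [[236.0, 214.0], [281.0, 201.0], [328.0, 188.0]]
40 [[254.0, 432.0], [245.0, 265.0], [232.0, 28.0]] [[236.0, 214.0], [282.0, 201.0], [329.0, 187.0]]
50 [[268.0, 446.0], [260.0, 272.0], [249.0, 22.0]] [[237.0, 215.0], [283.0, 202.0], [330.0, 188.0]]
60 [[286.0, 458.0], [280.0, 279.0], [273.0, 17.0]] [[237.0, 217.0], [284.0, 204.0], [332.0, 190.0]]
70 [[307.0, 468.0], [305.0, 284.0], [302.0, 12.0]] [[238.0, 221.0], [285.0, 207.0], [334.0, 193.0]]
```

View pics/w6b.png

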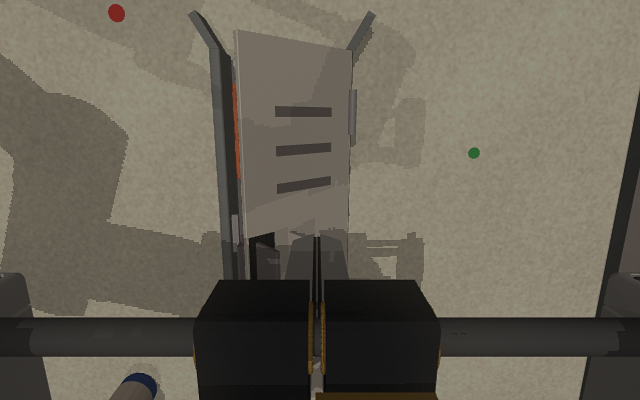

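The cover's corner at px (236,30) gives about 42°. I press it down along the arc with closed fingertips at tray y≈+36.

```bash
python3 -m pendant '[[-1,-0.02,-0.103,0,0,0,0],[-1,0,0,0.08,0,0,0],[-1,0,0,0.09,0,0,0],[-1,0,0,0.08,0,0,0],[-1,0,0,0,0,0,0],[-1,0,0,0.03,0,0,0],[-1,0,0,0.033,0,0,0],[-1,0,0,0,0,0,0]]' 20
python3 -m pendant '[[-1,0,-0.022,0.028,0,0,0],[-1,0,-0.021,0.029,0,0,0],[-1,0,-0.015,0.026,0,0,0],[-1,0,-0.015,0.027,0,0,0],[-1,0,-0.012,0.028,0,0,0],[-1,0,-0.011,0.028,0,0,0],[-1,0,0,0,0,0,0],[-1,0,0,0,0,0,0]]' 20
```

```text
clock: 43.65
tool_pos: [0.5628, -0.1562, 0.2043]
tcp_rot: [[0.013, 1.0, -0.003], [1.0, -0.013, 0.004], [0.004, -0.003, -1.0]]
force: [-0.2, 0.3, -0.5]
opening: 0.004
finger_force: 0.0
clock: 44.32
tool_pos: [0.5334, -0.1556, 0.1549]
tcp_rot: [[0.013, 1.0, -0.003], [1.0, -0.013, 0.004], [0.004, -0.003, -1.0]]
force: [0.5, -0.2, -0.2]
opening: 0.008
finger_force: 0.0
```

```bash
python3 -m pendant '[[-1,0,-0.013,0.028,0,0,0],[-1,0,-0.013,0.025,0,0,0],[-1,0,0,0,0,0,0],[-1,0,0,0,0,0,0],[-1,0,0,0,0,0,0],[-1,0,0,0,0,0,0],[-1,0,0,0,0,0,0],[-1,0,0,0,0,0,0]]' 20
python3 -m pendant '[[-1,0,0,0.007,0,0,0],[-1,0,0,0.007,0,0,0],[-1,0,0,0,0,0,0],[-1,0,0,0,0,0,0],[-1,0,0,0,0,0,0],[-1,0,0,0,0,0,0],[-1,0,0,0,0,0,0],[-1,0,0,0,0,0,0]]' 20
```

```text
clock: 44.98
tool_pos: [0.5274, -0.1561, 0.1404]
tcp_rot: [[0.013, 1.0, 0.002], [1.0, -0.013, 0.002], [0.002, 0.002, -1.0]]
force: [2.4, -0.2, 6.0]
opening: 0.005
finger_force: 2.7
clock: 45.65
tool_pos: [0.5274, -0.1561, 0.1401]
tcp_rot: [[0.013, 1.0, 0.003], [1.0, -0.013, 0.001], [0.002, 0.003, -1.0]]
force: [-2.4, 2.1, 29.3]
opening: 0.005
finger_force: 15.0
```

```bash
python3 -m pendant '[[-1,0,0,-0.03,0,0,0],[-1,0,0,-0.1,0,0,0],[-1,0,0,-0.12,0,0,0],[-1,0,0,-0.12,0,0,0],[-1,0,0,-0.12,0,0,0],[-1,0.1,0,-0.05,0,0,0],[-1,0.1,0,0,0,0,0],[-1,0,0,0,0,0,0]]' 20
python3 - <<'E'
from h import *
print(manip.read_state()['tool_pos'])
b=save('wrist','w7.png'); 
p=[.5606,-.1938,-.0099,-.0017]
def w(P): c,s=np.cos(p[2]),np.sin(p[2]); P=np.array(P)/1000; return [p[0]+c*P[0]-s*P[1],p[1]+s*P[0]+c*P[1],P[2]+p[3]]
for P in [(-42,20,70),(-42,-20,70),(-9.5,22,68),(-52,173,43),(64,173,43)]: print(P,proj('wrist',w(P)).round(1))
print('raised tab +4mm',proj('wrist',w((-42,20,74))).round(1), 'edge+4', proj('wrist',w((-52,173,47))).round(1))
cv2.imwrite('pics/c7.png',cv2.convertScaleAbs(b[:,:,::-1][40:370,220:500],alpha=1.4))
cv2.imwrite('pics/c7.png',cv2.resize(cv2.imread('pics/c7.png'),None,fx=1.8,fy=1.8,interpolation=cv2.INTER_CUBIC))
E
```

```text
clock: 46.32
tool_pos: [0.5256, -0.0921, 0.2981]
tcp_rot: [[0.011, 1.0, -0.004], [1.0, -0.011, 0.007], [0.007, -0.004, -1.0]]
force: [-0.8, -0.5, -0.6]
opening: 0.006
finger_force: 0.0
[ 0.52560958 -0.0920957   0.29812915]
(-42, 20, 70) [311. 279.]
(-42, -20, 70) [311.2 316.7]
(-9.5, 22, 68) [345.1 276.3]
(-52, 173, 43) [300.3 113.1]
(64, 173, 43) [426.4 113.2]
raised tab +4mm [311.  280.9] edge+4 [300.  113.1]
```

View pics/c7.png

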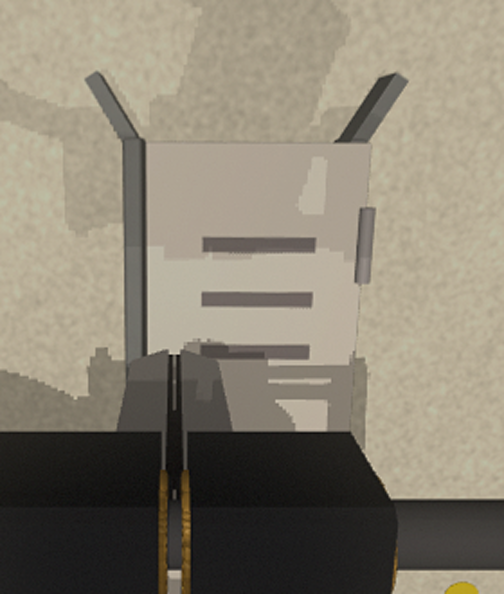

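```bash
python3 -m pendant '[[-1,-0.1,0,0,0,0,0],[-1,-0.1,0,0,0,0,0],[-1,-0.1,0,0,0,0,0],[1,0,0.003,-0.013,0,0,0],[1,0,0,0,0,0,0],[1,0,0,0,0,0,0],[1,0,0,0,0,0,0],[1,0,0,0,0,0,0]]' 20
python3 -m pendant '[[1,0,0,0,0,0,0],[1,0,0,0,0,0,0],[1,0,0,0,0,0,0],[1,0,0,0,0,0,0],[1,0,0,0,0,0,0],[1,0,0,0,0,0,0],[1,0,0,0,0,0,0],[1,0,0,0,0,0,0]]' 20
python3 - <<'E'
from h import *
print(manip.read_state()['tool_pos'])
b=save('wrist','w8.png')
p=[.5606,-.1938,-.0099,-.0017]
def w(P): c,s=np.cos(p[2]),np.sin(p[2]); P=np.array(P)/1000; return [p[0]+c*P[0]-s*P[1],p[1]+s*P[0]+c*P[1],P[2]+p[3]]
for P in [(-42,20,70),(-42,-20,70),(-9.5,22,68),(-9.5,-22,68),(-52,173,43),(64,173,43)]: print(P,proj('wrist',w(P)).round(1))
f=b[:,:,::-1]
cv2.imwrite('pics/c8.png',cv2.convertScaleAbs(cv2.resize(f[165:265,280:440],None,fx=5,fy=5,interpolation=cv2.INTER_CUBIC),alpha=1.5))
E
```

```text
clock: 47.03
tool_pos: [0.5266, -0.1853, 0.3009]
tcp_rot: [[0.012, 1.0, -0.002], [1.0, -0.012, 0.004], [0.004, -0.002, -1.0]]
force: [-0.3, 1.6, -0.8]
opening: 0.323
finger_force: 0.0
clock: 47.7
tool_pos: [0.527, -0.1862, 0.3014]
tcp_rot: [[0.013, 1.0, -0.001], [1.0, -0.013, 0.004], [0.004, -0.001, -1.0]]
force: [0.4, 0.2, -1.4]
opening: 0.891
finger_force: 0.0
[ 0.52699324 -0.18623511  0.3014271 ]
(-42, 20, 70) [307.2 182.4]
(-42, -20, 70) [307.6 225. ]
(-9.5, 22, 68) [343.3 179.8]
(-9.5, -22, 68) [342.5 226.3]
(-52, 173, 43) [295.    3.3]
(64, 173, 43) [428.6   2.8]
```

View pics/c8.png

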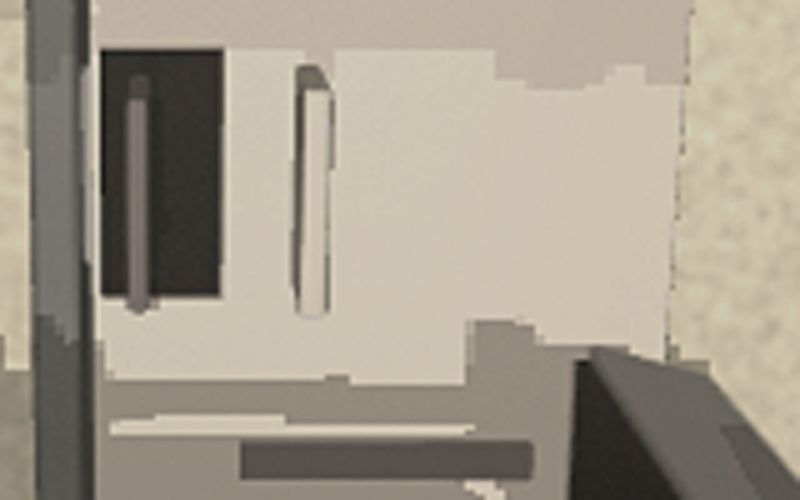

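The tab and rib are at px 307.7 and 343, matching the shut and latched geometry measured at the start. I hand in.

```bash
python3 -c "
from station import manip;print(manip.hand_in())"
```

```text
the job is handed in; nothing more can be done
None
```

The cover was opened to its stop, all three tiles were slid fully into the tray, and the cover was pressed shut with its tab back at the latched position in the last camera view. The job is handed in and no verdict came back. The arm kept well away from the bottles and the cup, but I did not re-measure their positions at the end.

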